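# Click the stop block home on the length-stop bar

## Robot

A 6-joint arm with a two-finger parallel gripper is mounted at the origin on a cart in front of the work surface, level with it; the furniture and walls round the work are solid. World frame = base frame: x ahead of the robot, y to its left, z up, the work surface at z = 0. Lengths are in m, angles in rad, forces in N, time in s.
With the tool pointing down it reaches from about 0.25 to 0.775 m from the base axis. Payload 4 kg.
Tool frame: the origin (TCP) lies at the very end of the fingers, on their centre line; the grasp point (between the pads) lies 19 mm behind it; z points along the fingers, y is the line along which they close (so a half turn about z gives the same grasp; the last joint's range is limited). The gripper opens to 94 mm and grips with 3 to 60 N. Pads are 16 mm wide; open, the fingers measure 119 mm over their backs; the gripper's body (75 mm by 177 mm) begins 78 mm behind the grasp point.
Start: joints at [-1.326, 0.087, 1.371, -0, 1.684, -0.103], TCP at [0.187, -0.517, 0.206] pointing down, gripper open.
Joint ranges: [-3.1, 3.1], [-0.76, 2.03], [0.27, 2.55], [-1.08, 4.22], [0.17, 2.65], [-2.57, 2.57]. Speed limits (rad/s): [2.79, 2.79, 3.14, 3.14, 3.14, 3.14].

## Interface

Orientations are given as a rotation vector (axis times angle).
In Python, from cell import manip, cam, sign_off gives the robot as it stands (manip), with the cameras (cam) and the job as plain functions.
- The arm moves only by the shell command python3 shift.py [FORCE], which reads ROWS from standard input. ROWS is a JSON list of rows, 1 to 8 of them, each an object with the fields ax, ay, az (a rotation vector in rad), tx, ty, tz (the shift in m), aperture (the opening from 0.0 (shut) to 1.0 (fully open)); a field left out counts as zero (the opening has to be given); each row is the pose to reach, as a shift and turn from the pose commanded when the command began, along the tool's axes at that moment; what a row does not reach only later rows make up. A row lasts 1/8 s, in which the tool goes at most 0.0625 m and 0.188 rad, less where a joint would pass 70% of its speed; a pose out of reach is approached as far as the arm can. The fingers move at their own pace and stop on an object; FORCE is the grip in N (left out, the last holds). Time passes only in rows, so rows that do not move let the fingers close. It prints the time, the measured TCP pose, the force, the opening and the grip force at its end. Input that does not fit is refused with a message, and nothing moves.
- manip.read_state(): the state, without advancing time (a new reading comes with each control period).
- cam.snapshot(name): name is "scene" or "top"; returns a dict with "img" (400x640x3 uint8, red, green, blue), "fx", "fy", "cx", "cy" (pixels), "camera_from_world" (4x4, takes a point from world to camera coordinates). Camera axes: x right, y up, looking along -z (the intrinsics and any distortion apply to the point x, -y, -z); pixel columns grow to the right and rows downward; lengths in m; the calibration is good to about 2 mm. A picture is of the moment at which its call begins. There is no depth.
- sign_off(): hands the job in; it is judged then, once.
The state is a dict: "t": time; "qpos": joint angles; "joint_velocities": joint speeds; "joint_efforts": joint torques, N m; "ee_pos": TCP position; "orientation": TCP orientation; "wrist_force": force on the tool from outside, world axes, zero at the start; "moment": the same for the moment, N m; "grip_width": opening from 0.0 (shut) to 1.0 (fully open); "finger_force": force on a finger pad.
Only numpy, scipy, OpenCV 4.12 (cv2) and the standard library are available. Lean on these libraries where they do the work, as an engineer would, in place of code of your own. Each camera call takes 0.05 s, during which the arm holds its last target. There are 200 camera calls.

## Task

Thread the red stop block from the bench onto the steel bar of the length stop and slide it gently along, held in the gripper, until the sprung ball in the bar clicks up into the slot in the block's roof. Only then stop and let go, leaving the block held there by the ball; do not ram or force it, and leave the offcut, the try square and the oil bottle where they are.

Things in the scene. Friction and masses are not known exactly. Their poses are not given: they have to be found in the camera images.
- stop_block: loose red stop block: a square sleeve 42 mm wide (its x), 120 mm long (its y), 42 mm high, 0.2 to 0.35 kg, lying on the bench, the same either way round. Origin at the centre of its underside. A 26 x 26 mm bore runs through it along its y, 21 mm above the underside; walls 8 mm. Grip it across its width
- block_bore (a point): the middle of the stop block's bore, 21 mm above its underside, midway along. Here a slot 11 mm wide (in y) crosses the 8 mm thick roof of the bore and is open to the top: the ball springs up into it when it lies under the middle of the block
- stop_rail: the fixed length stop: green base (72 x 90 mm) with a 44 mm square pillar, 162 mm high; from it a 24 x 24 mm oiled steel bar sticks out level along the stop's +y. Origin on the bench under the pillar's centre; bar axis 140 mm up; bar free from the pillar's face (y = 22 mm) to its free end (y = 232 mm); its last 12 mm taper to 16 x 16 mm
- bar_tip (a point): the centre of the bar's free end face; same axes as stop_rail (the bar runs from here to -y). The sprung brass ball sits on the middle line of the bar's upper face, somewhere between 69 and 127 mm from this end; the place differs from start to start and is to be felt (or seen)
- detent_ball (a joint): how far the 14 mm sprung ball is pressed down (m): 0 = up, 4 mm proud of the bar; 0.0013 to 0.003 = under the block's solid roof. Spring: 4 N when up, 7 N at 3 mm. Pushing the block's end over the ball, or the ball out of the slot, takes about 5 to 14 N along the bar; sliding with the ball under the roof 1 to 4 N
- offcut: hardwood offcut, 92 x 44 x 30 mm, lying on the bench under the bar; origin at the centre of its underside; leave it
- try_square: small try square, 74 x 148 x 12 mm, wooden stock and steel blade, lying on the bench at the front left; origin at the centre of its underside; leave it
- oil_bottle: grey oil bottle, 75 mm diameter, 189 mm high, standing between the boxes behind the block; origin at the centre of its foot; leave it

How it is judged:
On the way, in this order (a step that is already met when the one before it is completed fails the run):
1. the block is threaded onto the bar, its leading end at least 20 mm past the bar's free end (x of block_bore in the frame of bar_tip between -0.003 and 0.003 m and z of block_bore in the frame of bar_tip between -0.003 and 0.003 m and y of block_bore in the frame of bar_tip below 0.04 m and angle between the y axis of stop_block and the y axis of stop_rail, either way round below 0.1 rad), for 0.1 s.
2. the ball has clicked up into the block's slot (pressed down less than 1.2 mm) while the gripper still holds the block (value of joint detent_ball below 0.0012 m and y of block_bore in the frame of bar_tip between -0.1285 and -0.0675 m and contact force between the fingers and stop_block above 1 N), for 0.1 s.
At the end, for the whole second after the job is handed in: The stop block is on the bar, at rest, its bore within 3 mm of the bar's axis and its middle 67.5 to 128.5 mm from the bar's free end, with the ball sprung up into its slot (pressed down less than 0.8 mm) (value of joint detent_ball below 0.0008 m and y of block_bore in the frame of bar_tip between -0.1285 and -0.0675 m and x of block_bore in the frame of bar_tip between -0.003 and 0.003 m and z of block_bore in the frame of bar_tip between -0.003 and 0.003 m and linear speed of stop_block below 0.01 m/s); the robot touches nothing.
It fails at once if the block is forced: it presses on the length stop with more than 25 N (contact force between stop_block and stop_rail above 25 N).
It fails at once if the arm or gripper presses on the length stop with more than 10 N (contact force between any of the arm, the fingers and stop_rail above 10 N).
It fails at once if the offcut is moved more than 15 mm (distance of offcut from where it was at the start of the episode above 0.015 m).
It fails at once if the try square is moved more than 15 mm (distance of try_square from where it was at the start of the episode above 0.015 m).
It fails at once if the oil bottle is moved more than 15 mm (distance of oil_bottle from where it was at the start of the episode above 0.015 m).
It also fails if it takes over 51 s, if anything falls off the work surface, if the arm or the gripper's body presses on something with over 40 N, if the wrist force passes 120 N, or if a joint passes its speed limit or range.

## Working session

There is one attempt and no reset: what is moved stays moved. The work goes in short steps, Python scripts to look and compute and a shell command to move; the robot and the scene stay as the last step left them, time stands still between calls to the robot, and variables do not carry over. Pictures are saved under pics/ and viewed, at most 10 in all, crops included, and the job is handed in when it is done.

```bash
ls; mkdir -p pics; python3 - <<'E'
from cell import manip, cam, sign_off
import cv2,numpy as np
for n in("scene","top"):
    s=cam.snapshot(n); np.savez(f"{n}0.npz",**s); cv2.imwrite(f"pics/{n}0.png",s["img"][:,:,::-1])
    print(n,s["fx"],s["fy"],s["cx"],s["cy"],[k for k in s],np.round(s["camera_from_world"],4).tolist())
print(manip.read_state())
E
```

```text
cell.py
pics
shift.py
scene 391.7278698028859 391.7278698028859 324.83471710622797 196.03956697663145 ['img', 'fx', 'fy', 'cx', 'cy', 'camera_from_world'] [[-0.7601, 0.6498, -0.0087, 0.5236], [-0.3111, -0.3521, 0.8828, 0.0846], [0.5705, 0.6737, 0.4697, -1.3341], [0.0, 0.0, 0.0, 1.0]]
top 375.58136433018393 375.58136433018393 324.6134282245378 201.28800110698475 ['img', 'fx', 'fy', 'cx', 'cy', 'camera_from_world'] [[-0.0792, -0.9969, 0.0021, -0.0267], [0.9747, -0.077, 0.2098, -0.634], [-0.209, 0.0187, 0.9777, -0.8785], [0.0, 0.0, 0.0, 1.0]]
{'t': 0.1, 'qpos': array([-1.32607857e+00,  8.79048429e-02,  1.37205918e+00, -3.94681109e-05,
        1.68358877e+00, -1.03110976e-01]), 'joint_velocities': array([ 0.00086441, -0.00336337, -0.00315352,  0.00024265,  0.00049649,
        0.00046536]), 'joint_efforts': array([ 2.57939842e-03, -3.41252303e+01, -3.03301692e+01,  7.20423670e-02,
        3.04416195e-02, -9.69394864e-05]), 'ee_pos': array([ 0.18733254, -0.51660709,  0.20443052]), 'orientation': array([-3.09227984e+00, -5.43273342e-01,  2.79101247e-04]), 'wrist_force': array([-0.63451137,  0.49667323,  0.29616735]), 'moment': array([0.00031454, 0.01064555, 0.0273274 ]), 'finger_force': 0.0, 'grip_width': 1.002690252293421}
```

View pics/scene0.png

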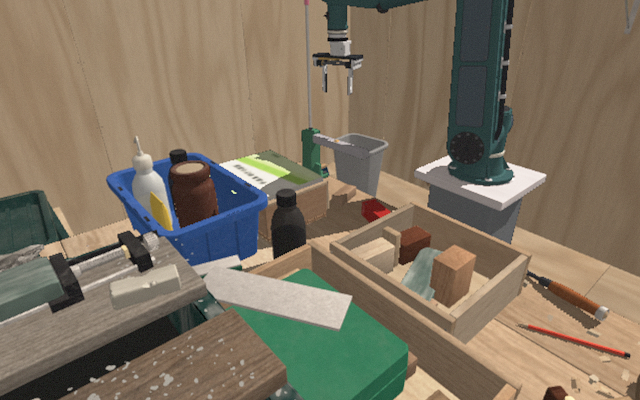

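View pics/top0.png

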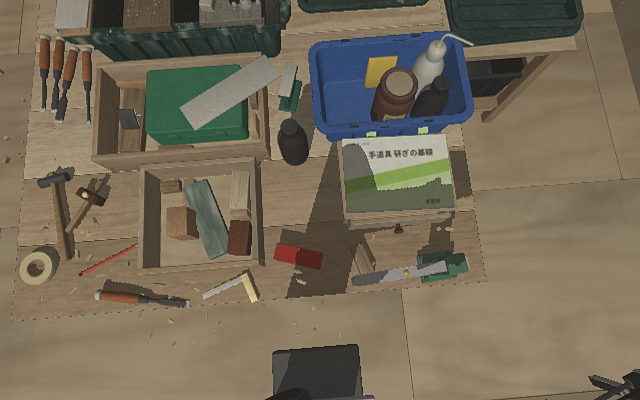

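The scene view shows the block red at (375,211), bar at (325..365,138..150), bottle at (287,225). The top view shows the block at (298,257), the bar from its tip at (352,279) to the pillar at (445,266), and the try square at (235,288). I'll zoom in.

```bash
python3 - <<'E'
import cv2,numpy as np
t=np.load("top0.npz")["img"][:,:,::-1];s=np.load("scene0.npz")["img"][:,:,::-1]
a=cv2.resize(t[225:300,265:475],None,fx=3.8,fy=3.8,interpolation=cv2.INTER_CUBIC)
b=cv2.resize(s[120:230,290:410],None,fx=5,fy=5,interpolation=cv2.INTER_CUBIC)
cv2.imwrite("pics/c1.png",a);cv2.imwrite("pics/c2.png",b)
E
```

```text
(no output)
```

View pics/c1.png

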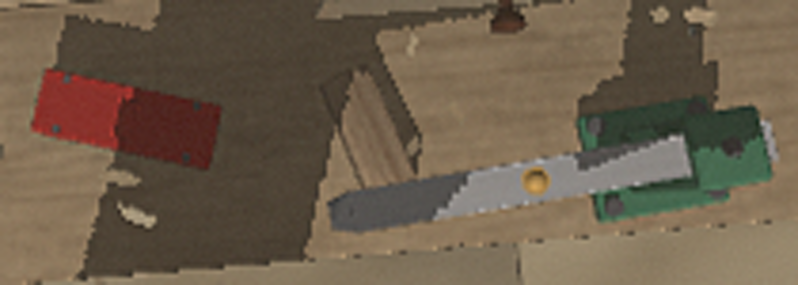

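View pics/c2.png

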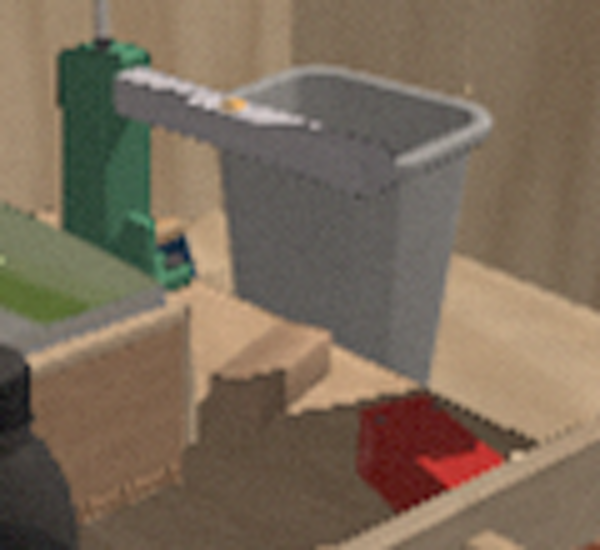

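The top crop shows the ball at about (406,272.6) on the bar's upper face, with the tip's left edge at about (352,281). The scene crop shows the ball at about (337,140.5) and the bar's end near (368,155). There is a thin rod above the pillar's back. Next I compute positions.

```bash
cat >h.py <<'E'
import numpy as np,cv2
def load(n):return dict(np.load(n+".npz"))
def ray(s,u,v):
    M=s["camera_from_world"];R=M[:3,:3]
    d=R.T@np.array([(u-s["cx"])/s["fx"],-(v-s["cy"])/s["fy"],-1]);return -R.T@M[:3,3],d/np.linalg.norm(d)
def onz(s,u,v,z):
    c,d=ray(s,u,v);return c+d*(z-c[2])/d[2]
def tri(s1,p1,s2,p2):
    (c1,d1),(c2,d2)=ray(s1,*p1),ray(s2,*p2)
    a,_,_,_=np.linalg.lstsq(np.c_[d1,-d2],c2-c1,rcond=None)
    A,B=c1+a[0]*d1,c2+a[1]*d2;return (A+B)/2,np.linalg.norm(A-B)
def proj(s,p):
    q=s["camera_from_world"][:3]@np.r_[p,1];return np.array([s["cx"]-s["fx"]*q[0]/q[2],s["cy"]+s["fy"]*q[1]/q[2]])
def red(s):
    h=cv2.cvtColor(s["img"],cv2.COLOR_RGB2HSV)
    m=(((h[...,0]<6)|(h[...,0]>174))&(h[...,1]>150)&(h[...,2]>50)).astype(np.uint8)
    return m
E
python3 - <<'E'
from h import *
np.set_printoptions(precision=4,suppress=True)
T,S=load("top0"),load("scene0")
def gold(s,x0,x1,y0,y1):
    h=cv2.cvtColor(s["img"],cv2.COLOR_RGB2HSV)[y0:y1,x0:x1].astype(int)
    m=(h[...,0]>12)&(h[...,0]<30)&(h[...,1]>120)&(h[...,2]>120)
    y,x=np.nonzero(m);return np.array([x.mean()+x0,y.mean()+y0]),len(x)
gt,n1=gold(T,398,414,266,279);gs,n2=gold(S,330,345,134,146)
print("ball",gt,n1,gs,n2,*tri(T,gt,S,gs),onz(T,*gt,.155))
# bar in top: low saturation columns
h=cv2.cvtColor(T["img"],cv2.COLOR_RGB2HSV);sat=h[...,1]
for x in range(348,452,4):
    print(x,[int(v) for v in sat[262:290,x]])
m=red(T);m[:225]=0;m[300:]=0;m[:,:265]=0;m[:,340:]=0
c=max(cv2.findContours(m,0,2)[0],key=cv2.contourArea);r=cv2.minAreaRect(c);print("red top",r)
for p in cv2.boxPoints(r):print(p,onz(T,*p,.042),onz(T,*p,0))
m=red(S);m[:190]=0;m[230:]=0;m[:,:355]=0;m[:,400:]=0
c=max(cv2.findContours(m,0,2)[0],key=cv2.contourArea);print("red scene",cv2.approxPolyDP(c,1.2,True)[:,0].tolist())
E
```

```text
ball [405.5312 272.375 ] 32 [337.   140.25] 4 [ 0.4373 -0.2385  0.1528] 0.0031177951819093643 [ 0.4384 -0.2391  0.155 ]
348 [82, 82, 92, 77, 85, 84, 90, 81, 81, 91, 82, 79, 79, 67, 69, 81, 84, 90, 93, 91, 87, 86, 89, 89, 91, 88, 91, 86]
352 [83, 88, 86, 84, 86, 85, 86, 87, 88, 86, 83, 86, 86, 84, 86, 59, 4, 11, 17, 17, 23, 22, 46, 73, 91, 91, 87, 89]
356 [86, 84, 84, 85, 87, 83, 86, 90, 87, 84, 84, 87, 84, 64, 3, 15, 18, 15, 12, 18, 18, 9, 6, 25, 83, 87, 89, 91]
360 [88, 89, 92, 88, 88, 86, 87, 89, 83, 85, 86, 93, 78, 3, 9, 18, 18, 21, 12, 9, 15, 12, 9, 26, 83, 88, 90, 90]
364 [91, 84, 93, 91, 90, 92, 92, 91, 88, 89, 90, 87, 39, 9, 18, 15, 15, 16, 15, 12, 18, 12, 18, 70, 91, 87, 85, 86]
368 [84, 82, 86, 88, 89, 95, 101, 97, 94, 91, 86, 55, 9, 18, 12, 18, 21, 15, 19, 18, 19, 6, 26, 92, 90, 84, 87, 87]
372 [78, 79, 78, 83, 84, 83, 90, 91, 84, 88, 74, 9, 16, 18, 18, 15, 12, 15, 15, 9, 18, 21, 89, 93, 87, 85, 82, 83]
376 [85, 84, 83, 88, 89, 89, 87, 86, 89, 83, 6, 12, 9, 18, 24, 21, 15, 18, 12, 18, 21, 73, 90, 90, 89, 87, 87, 85]
380 [83, 84, 83, 84, 90, 88, 89, 87, 88, 52, 13, 15, 16, 1
[... 1828 characters left out ...]
, 15, 14, 14, 15, 69, 53, 70, 79, 77, 83, 91, 65, 82, 93, 89, 93, 82, 73, 73, 75, 76, 78]
448 [57, 54, 63, 83, 83, 83, 79, 83, 71, 67, 55, 61, 76, 78, 80, 87, 77, 54, 92, 89, 84, 92, 85, 75, 78, 77, 77, 77]
red top ((297.68048095703125, 255.8243865966797), (47.49326705932617, 16.832172393798828), 12.094757080078125)
[272.6975 259.078 ] [0.4981 0.0641 0.042 ] [0.501  0.0696 0.    ]
[276.2244 242.6195] [0.5385 0.0532 0.042 ] [0.5432 0.0582 0.    ]
[322.6634 252.5707] [ 0.5043 -0.0618  0.042 ] [ 0.5075 -0.0619  0.    ]
[319.1366 269.0293] [ 0.4644 -0.0499  0.042 ] [ 0.4658 -0.0495  0.    ]
red scene [[390, 211], [374, 199], [362, 202], [362, 209], [363, 207], [364, 208], [362, 215], [369, 221]]
```

```bash
python3 - <<'E'
from h import *
np.set_printoptions(precision=4,suppress=True)
T,S=load("top0"),load("scene0")
print("cam",ray(T,0,0)[0],ray(S,0,0)[0])
for p,q in (((322.66,252.57),(362,202)),((319.1,269),(374,199)),((272.7,259.1),(390,211))):print(*tri(T,p,S,q))
for z in(.042,):
  for p in ([.5043,-.0618,z],[.4644,-.0499,z],[.4981,.0641,z],[.5385,.0532,z]):print("proj",proj(S,p))
sat=cv2.cvtColor(T["img"],cv2.COLOR_RGB2HSV)[...,1].astype(float)
def edge(v,r0):  # mid-threshold crossings
    lo=np.nonzero(v<50)[0];a,b=lo[0],lo[-1]
    f=lambda i,j:i+(j-i)*(v[i]-50)/(v[i]-v[j])
    return r0+f(a-1,a),r0+f(b,b+1)
up=[];dn=[]
for x in list(range(360,400))+list(range(410,416)):
    # track
    r=int(round(279-(x-364)*.18));v=sat[r-10:r+11,x];a,b=edge(v,r-10);up.append((x,a));dn.append((x,b))
up,dn=np.array(up),np.array(dn)
pu,pd=[np.polyfit(k[:,0],k[:,1],1) for k in(up,dn)]
print(pu,pd,np.std(up[:,1]-np.polyval(pu,up[:,0])),np.std(dn[:,1]-np.polyval(pd,dn[:,0])))
z=.152
U=[onz(T,x,np.polyval(pu,x),z) for x in(360,415)];D=[onz(T,x,np.polyval(pd,x),z) for x in(360,415)]
for L in(U,D):
    d=L[0]-L[1];print(L,np.degrees(np.arctan2(d[0],d[1])))
M=(np.array(U)+np.array(D))/2;d=M[0]-M[1];d/=np.linalg.norm(d);n=np.array([d[1],-d[0],0]);print("axis",M,d,np.degrees(np.arctan2(d[0],d[1])),"width",abs((U[0]-D[0])@n))
for r in range(276,287):print(r,sat[r,347:356])
for (u,v) in((350.8,278),(351.3,282),(351.8,285)):print("tip",onz(T,u,v,.148), (onz(T,u,v,.148)-M[0])@d)
print("ball off",(onz(T,405.6,272.4,.155)-M[0])@n,(onz(T,405.6,272.4,.155)-M[0])@d)
# gray bar in scene: rough edges
hs=cv2.cvtColor(S["img"],cv2.COLOR_RGB2HSV)
for x in range(312,374,4):print(x,S["img"][130:164,x].mean(1).astype(int).tolist())
E
```

```text
cam [ 0.4323 -0.059   0.992 ] [1.1854 0.5883 0.5566]
[ 0.5039 -0.0611  0.0391] 0.0018745400033160476
[ 0.4651 -0.0504  0.0386] 0.0016828566759576344
[0.5039 0.0533 0.0602] 0.022200281221081183
proj [361.415  200.9793]
proj [374.6829 197.9375]
proj [398.765  218.2124]
proj [384.7196 222.0924]
[ -0.1764 337.9749] [ -0.1668 345.4922] 0.09426284152012264 0.14082307539107197
[array([ 0.4418, -0.1395,  0.152 ]), array([ 0.4531, -0.2627,  0.152 ])] -5.249049373967366
[array([ 0.4184, -0.1372,  0.152 ]), array([ 0.4284, -0.2595,  0.152 ])] -4.671267585613626
axis [[ 0.4301 -0.1383  0.152 ]
 [ 0.4408 -0.2611  0.152 ]] [-0.0865  0.9963  0.    ] -4.961344640156057 width 0.023098119709018334
276 [79. 69. 87. 84. 83. 86. 90. 61. 11.]
277 [67. 81. 86. 87. 89. 59. 19.  4.  6.]
278 [80. 84. 88. 92. 30.  4. 11. 13. 15.]
279 [79. 90. 87. 91. 48. 11.  7. 15. 18.]
280 [83. 93. 87. 92. 64. 17. 19. 16. 17.]
281 [76. 91. 87. 90. 75. 17. 16. 15. 15.]
282 [85. 87. 89. 86. 87. 23.  6. 14. 18.]
283 [90. 86. 89. 91. 95. 22.  9. 12. 12.]
284 [89. 89. 92. 89. 91. 46.  9.  3.  3.]
285 [92. 89. 89. 86. 92. 73. 54. 
[... 2067 characters left out ...]
 95, 97, 90, 87, 98, 94, 101, 105, 100, 100, 99, 99, 98, 98, 92, 87, 88, 90, 90, 91, 90]
360 [104, 100, 100, 102, 130, 130, 93, 91, 91, 91, 92, 96, 96, 94, 92, 96, 82, 80, 98, 97, 100, 96, 99, 99, 100, 93, 101, 100, 97, 91, 95, 90, 92, 88]
364 [106, 104, 108, 102, 107, 137, 131, 87, 92, 94, 94, 93, 88, 92, 93, 90, 90, 90, 90, 99, 96, 96, 97, 95, 95, 95, 93, 94, 95, 93, 94, 95, 99, 93]
368 [107, 114, 108, 106, 107, 109, 138, 136, 94, 92, 89, 93, 91, 96, 93, 91, 91, 96, 95, 89, 75, 83, 97, 96, 96, 99, 83, 83, 93, 95, 92, 92, 92, 92]
372 [105, 107, 103, 105, 106, 100, 105, 136, 141, 97, 92, 92, 94, 92, 89, 88, 89, 92, 89, 99, 131, 161, 146, 113, 101, 103, 109, 107, 110, 109, 108, 108, 109, 109]
```

The measurements agree with the given sizes. The bar's tip is at about (0.4285, -0.119), its yaw is -5° and the ball is 120 mm from the tip. The block's centre is at about (0.502, 0.001) with yaw -16.6°. Next I work out the rows.

```bash
cat >row.py <<'E'
import sys,numpy as np
from scipy.spatial.transform import Rotation as R
from cell import manip, cam, sign_off
np.set_printoptions(precision=4,suppress=True)
s=manip.read_state();R0=R.from_rotvec(s["orientation"]).as_matrix();p0=s["ee_pos"]
def row(p,yaw): # yaw deg of tool x axis from world +y, cw negative (dir = (-sin,cos))
    a=np.radians(yaw);c=np.array([-np.sin(a),np.cos(a),0])
    if c@R0[:,0]<0:c=-c
    z=np.array([0,0,-1.]);Rt=np.c_[c,np.cross(z,c),z]
    return R.from_matrix(R0.T@Rt).as_rotvec(),R0.T@(np.array(p)-p0)
if __name__=="__main__":
    print(R0,p0,s["qpos"],s["t"],s["wrist_force"],s["finger_force"],s["grip_width"])
    for a in sys.argv[1:]:
        *p,y=map(float,a.split(","));print(a,*row(p,y))
E
python3 row.py .28,-.2,.2,-16.6 .502,.001,.15,-16.6
```

```text
[[ 0.9401  0.3409 -0.0005]
 [ 0.3409 -0.9401  0.0019]
 [ 0.0002 -0.002  -1.    ]] [ 0.1873 -0.5166  0.2044] [-1.3261  0.0879  1.3721 -0.      1.6836 -0.1031] 0.1 [-0.6345  0.4967  0.2962] 0.0 1.002690252293421
.28,-.2,.2,-16.6 [-0.0017 -0.0011 -0.9332] [ 0.195  -0.2661  0.005 ]
.502,.001,.15,-16.6 [-0.0017 -0.0011 -0.9332] [ 0.4722 -0.3792  0.0552]
```

```bash
echo '[{"az":-0.933,"tx":0.195,"ty":-0.266,"tz":0.005,"aperture":1},{"az":-0.933,"tx":0.195,"ty":-0.266,"tz":0.005,"aperture":1},{"az":-0.933,"tx":0.195,"ty":-0.266,"tz":0.005,"aperture":1},{"az":-0.933,"tx":0.195,"ty":-0.266,"tz":0.005,"aperture":1},{"az":-0.933,"tx":0.195,"ty":-0.266,"tz":0.005,"aperture":1},{"az":-0.933,"tx":0.195,"ty":-0.266,"tz":0.005,"aperture":1},{"az":-0.933,"tx":0.3,"ty":-0.31,"tz":0.005,"aperture":1},{"az":-0.933,"tx":0.4,"ty":-0.35,"tz":0.02,"aperture":1}]' | python3 shift.py; python3 row.py .502,.001,.15,-16.6 .502,.001,.006,-16.6
```

```text
t: 1.1
ee_pos: [0.3733, -0.1156, 0.195]
orientation: [2.519, 1.874, 0.001]
wrist_force: [0.8, -0.8, 0.4]
grip_width: 1.001
finger_force: 0.0
[[ 0.2875  0.9578  0.0019]
 [ 0.9578 -0.2875 -0.0015]
 [-0.0008  0.0023 -1.    ]] [ 0.3733 -0.1156  0.195 ] [-0.4451 -0.2764  1.7247 -0.0005  1.6909 -0.1536] 1.1 [ 0.7831 -0.813   0.3522] 0.0 1.0010169319265823
.502,.001,.15,-16.6 [ 0.0023  0.0008 -0.0019] [0.1487 0.0897 0.0451]
.502,.001,.006,-16.6 [ 0.0023  0.0008 -0.0019] [0.1488 0.0893 0.1891]
```

```bash
echo '[{"aperture":1},{"aperture":1}]' | python3 shift.py; python3 row.py .502,.001,.1,-16.6
```

```text
t: 1.35
ee_pos: [0.3719, -0.1165, 0.1941]
orientation: [-2.518, -1.878, 0.002]
wrist_force: [-0.5, 0.2, 0.0]
grip_width: 1.004
finger_force: 0.0
[[ 0.285   0.9585 -0.0015]
 [ 0.9585 -0.285  -0.0001]
 [-0.0005 -0.0014 -1.    ]] [ 0.3719 -0.1165  0.1941] [-0.4486 -0.2758  1.726  -0.0008  1.6926 -0.1597] 1.35 [-0.486   0.2256  0.0452] 0.0 1.0036026541687577
.502,.001,.1,-16.6 [-0.0014  0.0005  0.0007] [0.1497 0.0914 0.0939]
```

```bash
echo '[{"tx":0.15,"ty":0.091,"tz":0.094,"aperture":1},{"tx":0.15,"ty":0.091,"tz":0.094,"aperture":1},{"tx":0.15,"ty":0.091,"tz":0.094,"aperture":1},{"tx":0.15,"ty":0.091,"tz":0.094,"aperture":1},{"tx":0.15,"ty":0.091,"tz":0.094,"aperture":1},{"tx":0.15,"ty":0.091,"tz":0.094,"aperture":1}]' | python3 shift.py; python3 row.py .502,.001,.006,-16.6; python3 - <<'E'
from cell import manip, cam, sign_off
import cv2
s=cam.snapshot("top")["img"];c=cam.snapshot("scene")["img"]
a=cv2.resize(s[200:310,230:390,::-1],None,fx=2.5,fy=2.5);b=cv2.resize(c[120:230,290:450,::-1],None,fx=2.5,fy=2.5)
cv2.imwrite("pics/g1.png",cv2.hconcat([a,b]))
E
```

```text
t: 2.1
ee_pos: [0.5023, -0.0007, 0.1021]
orientation: [2.52, 1.873, 0.002]
wrist_force: [0.0, -0.0, 0.5]
grip_width: 1.002
finger_force: 0.0
[[ 0.2884  0.9575  0.0021]
 [ 0.9575 -0.2884 -0.0009]
 [-0.0003  0.0022 -1.    ]] [ 0.5023 -0.0007  0.1021] [-0.1138  0.0239  1.6441 -0.0007  1.4713  0.1789] 2.1 [ 0.0376 -0.0169  0.5146] 0.0 1.0024433166246203
.502,.001,.006,-16.6 [ 0.0022  0.0003 -0.0029] [ 0.0015 -0.001   0.0961]
```

View pics/g1.png

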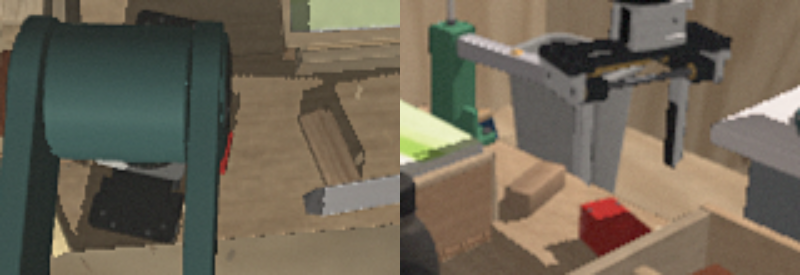

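The fingers in the scene half straddle the block, which is at about (615,225) in the crop. The arm hides the top view. I go down and grip.

```bash
echo '[{"tx":0.0015,"tz":0.05,"aperture":1},{"tx":0.0015,"tz":0.08,"aperture":1},{"tx":0.0015,"tz":0.094,"aperture":1},{"tx":0.0015,"tz":0.094,"aperture":1},{"tx":0.0015,"tz":0.094,"aperture":0},{"tx":0.0015,"tz":0.094,"aperture":0},{"tx":0.0015,"tz":0.094,"aperture":0},{"tx":0.0015,"tz":0.094,"aperture":0}]' | python3 shift.py 45;  echo '[{"aperture":0},{"aperture":0}]' | python3 shift.py; python3 row.py .502,.001,.006,-16.6
```

```text
t: 3.2
ee_pos: [0.5031, 0.0026, 0.007]
orientation: [2.519, 1.877, 0.001]
wrist_force: [0.1, 0.2, 0.7]
grip_width: 0.607
finger_force: 0.0
t: 3.45
ee_pos: [0.5029, 0.0026, 0.0066]
orientation: [2.519, 1.877, 0.0]
wrist_force: [-0.2, 0.2, 0.0]
grip_width: 0.446
finger_force: 45.0
[[ 0.2859  0.9583  0.0002]
 [ 0.9583 -0.2859 -0.0002]
 [-0.0001  0.0002 -1.    ]] [0.5029 0.0026 0.0066] [-0.1075  0.113   1.7524 -0.0001  1.2759  0.1825] 3.45 [-0.2046  0.1578  0.0288] 44.99994099140167 0.4462723037808925
.502,.001,.006,-16.6 [ 0.0002  0.0001 -0.0002] [-0.0018 -0.0004  0.0006]
```

```bash
echo '[{"tz":-0.05,"aperture":0},{"tz":-0.1,"aperture":0},{"tz":-0.119,"aperture":0},{"tz":-0.119,"aperture":0}]' | python3 shift.py; python3 row.py .42,-.02,.1256,5
```

```text
t: 3.95
ee_pos: [0.5037, 0.0025, 0.1269]
orientation: [2.517, 1.876, 0.003]
wrist_force: [-0.2, -0.3, -2.5]
grip_width: 0.443
finger_force: 45.0
[[ 0.2859  0.9582  0.003 ]
 [ 0.9582 -0.2859 -0.0004]
 [ 0.0005  0.003  -1.    ]] [0.5037 0.0025 0.1269] [-0.1075  0.011   1.6069 -0.0001  1.5208  0.1825] 3.95 [-0.1872 -0.316  -2.4555] 44.999114871025085 0.44343596350176756
.42,-.02,.1256,5 [ 0.003   0.0001 -0.3773] [-0.0455 -0.0737  0.001 ]
```

```bash
echo '[{"az":-0.377,"tx":-0.0455,"ty":-0.074,"aperture":0},{"az":-0.377,"tx":-0.0455,"ty":-0.074,"aperture":0},{"az":-0.377,"tx":-0.0455,"ty":-0.074,"aperture":0},{"az":-0.377,"tx":-0.0455,"ty":-0.074,"aperture":0},{"az":-0.377,"tx":-0.0455,"ty":-0.074,"aperture":0}]' | python3 shift.py; python3 row.py .42,-.02,.1256,5;python3 - <<'E'
from cell import manip, cam, sign_off
import cv2,numpy as np
for n in("top","scene"):
    s=cam.snapshot(n);np.savez(n+"1.npz",**s)
T=dict(np.load("top1.npz"))["img"];S=dict(np.load("scene1.npz"))["img"]
a=cv2.resize(T[230:330,280:380,::-1],None,fx=4,fy=4);b=cv2.resize(S[100:200,310:410,::-1],None,fx=4,fy=4)
cv2.imwrite("pics/g2.png",cv2.hconcat([a,b]))
E
```

```text
t: 4.58
ee_pos: [0.4195, -0.0196, 0.1252]
orientation: [-2.123, -2.315, 0.0]
wrist_force: [-0.1, 0.5, -2.8]
grip_width: 0.448
finger_force: 45.0
[[-0.0862  0.9963 -0.0005]
 [ 0.9963  0.0862  0.0002]
 [ 0.0002 -0.0004 -1.    ]] [ 0.4195 -0.0196  0.1252] [-0.182  -0.1781  1.785   0.0001  1.5352 -0.2683] 4.575 [-0.0614  0.5493 -2.8307] 44.99909698963165 0.44753863978017433
.42,-.02,.1256,5 [-0.0004 -0.0002 -0.001 ] [-0.0004  0.0005 -0.0004]
```

View pics/g2.png

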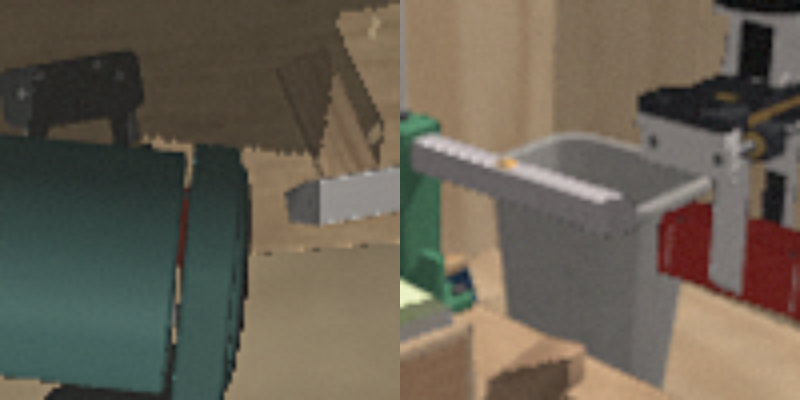

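The top view is hidden by the forearm. The scene half shows the held block with its leading near edge at crop x≈660, y 208 to 275, and the bar tip at about (635,205). I'll check this against the projection.

```bash
python3 - <<'E'
from h import *
np.set_printoptions(precision=2,suppress=True)
S=load("scene1");S0=load("scene0")
a=np.radians(5);d=np.array([-np.sin(a),np.cos(a),0]);n=np.array([np.cos(a),np.sin(a),0]);k=np.array([0,0,1.])
c=np.array([.4195,-.0196,.140]);t=np.array([.4285,-.1194,.140])
print("block lead near top/bot",proj(S,c-.06*d+.021*n+.021*k),proj(S,c-.06*d+.021*n-.021*k),"far top",proj(S,c-.06*d-.021*n+.021*k))
for L in(.02,.06,.1,.15):print("bar",L,proj(S,t-L*d+.012*n+.012*k),proj(S,t-L*d+.012*n-.012*k),proj(S,t-L*d-.012*n+.012*k))
print("tip",proj(S,t+.008*n+.008*k),proj(S,t+.008*n-.008*k))
for dx in(.002,):print("1mm n",proj(S,c+.001*n)-proj(S,c),"1mm k",proj(S,c+.001*k)-proj(S,c))
m=red(S);ys,xs=np.nonzero(m[140:180,460-100:400]);print(xs.min()+360)
for x in range(474-0-0,0): pass
for x in range(475-0,475):pass
for x in(476,480):pass
for x in range(374,410,4):
    y=np.nonzero(m[140:185,x])[0]; print(x,(y.min()+140,y.max()+140) if len(y) else None)
g=S["img"].astype(int).mean(2)
for x in(338,346,354,362):print(x,g[134:166,x].astype(int).tolist())
b=c-.06*d+.021*n;e=c+.02*d+.021*n
print([proj(S,p) for p in(e+.021*k,e-.021*k)])
E
```

```text
block lead near top/bot [374.18 153.26] [373.41 167.54] far top [383.62 149.13]
bar 0.02 [359.02 149.94] [358.75 157.85] [364.45 147.69]
bar 0.06 [348.36 146.46] [348.2  154.23] [353.81 144.31]
bar 0.1 [338.16 143.13] [338.1  150.77] [343.62 141.07]
bar 0.15 [326.01 139.17] [326.07 146.64] [331.48 137.21]
tip [365.39 152.69] [365.16 158.  ]
1mm n [-0.22  0.11] 1mm k [ 0.03 -0.35]
375
374 None
378 (np.int64(153), np.int64(168))
382 (np.int64(151), np.int64(169))
386 (np.int64(151), np.int64(171))
390 None
394 None
398 (np.int64(155), np.int64(175))
402 (np.int64(155), np.int64(176))
406 (np.int64(157), np.int64(177))
338 [123, 120, 124, 144, 161, 152, 165, 190, 187, 157, 96, 96, 101, 100, 98, 101, 89, 83, 89, 92, 92, 91, 91, 90, 88, 90, 89, 90, 91, 92, 92, 92]
346 [151, 158, 138, 124, 123, 125, 124, 120, 163, 195, 196, 180, 133, 98, 100, 97, 98, 98, 100, 93, 92, 91, 88, 90, 90, 90, 88, 89, 91, 90, 90, 92]
354 [137, 96, 95, 99, 100, 101, 99, 100, 96, 95, 98, 157, 198, 196, 165, 106, 98, 103, 100, 102, 96, 95, 90, 89, 92, 92, 89, 89, 87, 88, 92, 87]
362 [133, 138, 111, 90, 96, 93, 93, 93, 95, 93, 94, 89, 86, 131, 181, 158, 94, 96, 94, 96, 96, 91, 93, 98, 88, 84, 92, 94, 94, 89, 96, 94]
[array([398.82, 161.22]), array([397.54, 176.04])]
```

```bash
python3 - <<'E'
from h import *
S=load("scene1");I=S["img"].astype(int)
for x in(377,379,381,383,385,396,400,404,408,412,416):
    print(x,[tuple(v) for v in I[148:158,x,:2]],"|",I[164:182,x,0].tolist())
E
```

```text
377 [(np.int64(144), np.int64(138)), (np.int64(167), np.int64(161)), (np.int64(151), np.int64(146)), (np.int64(122), np.int64(119)), (np.int64(98), np.int64(83)), (np.int64(88), np.int64(22)), (np.int64(102), np.int64(32)), (np.int64(98), np.int64(19)), (np.int64(109), np.int64(57)), (np.int64(114), np.int64(65))] | [108, 104, 101, 104, 91, 102, 116, 114, 115, 116, 112, 117, 116, 112, 115, 119, 110, 113]
379 [(np.int64(166), np.int64(160)), (np.int64(150), np.int64(145)), (np.int64(119), np.int64(117)), (np.int64(114), np.int64(99)), (np.int64(101), np.int64(49)), (np.int64(91), np.int64(24)), (np.int64(81), np.int64(35)), (np.int64(87), np.int64(40)), (np.int64(101), np.int64(25)), (np.int64(103), np.int64(31))] | [99, 98, 99, 98, 103, 108, 115, 123, 128, 134, 155, 160, 167, 181, 180, 183, 185, 191]
381 [(np.int64(151), np.int64(148)), (np.int64(122), np.int64(121)), (np.int64(100), np.int64(97)), (np.int64(84), np.int64(52)), (np.int64(95), np.int64(21)), (np.int64(95), np.int64(32)), (np.int64(89), np.int64(26)), (np.int64(92), np.int64(26)), (np.int64(104), np.int64(29)), (np.int
[... 2626 characters left out ...]
 np.int64(107)), (np.int64(123), np.int64(107)), (np.int64(120), np.int64(103)), (np.int64(121), np.int64(105)), (np.int64(119), np.int64(102)), (np.int64(121), np.int64(101)), (np.int64(120), np.int64(101))] | [94, 101, 102, 103, 96, 101, 100, 101, 102, 119, 128, 100, 103, 103, 99, 108, 115, 114]
416 [(np.int64(114), np.int64(97)), (np.int64(116), np.int64(97)), (np.int64(113), np.int64(94)), (np.int64(114), np.int64(94)), (np.int64(113), np.int64(92)), (np.int64(116), np.int64(96)), (np.int64(118), np.int64(99)), (np.int64(115), np.int64(96)), (np.int64(116), np.int64(98)), (np.int64(117), np.int64(96))] | [99, 104, 99, 100, 104, 101, 99, 102, 99, 99, 105, 102, 106, 88, 100, 123, 122, 127]
```

The block's bottom edge (170.2 at x=381, 171.0 at 383) and the bar edge sit about 0.3 and 0.5 px off prediction, in the same direction, so they line up to about 1 mm. I thread slowly and watch the forces.

```bash
echo '[{"tx":-0.015,"aperture":0},{"tx":-0.03,"aperture":0},{"tx":-0.038,"aperture":0},{"tx":-0.042,"aperture":0},{"tx":-0.046,"aperture":0},{"tx":-0.048,"aperture":0},{"tx":-0.048,"aperture":0}]' | python3 shift.py; echo '[{"tx":-0.002,"aperture":0},{"tx":-0.004,"aperture":0},{"tx":-0.004,"aperture":0}]' | python3 shift.py; echo '[{"tx":-0.002,"aperture":0},{"tx":-0.004,"aperture":0},{"tx":-0.004,"aperture":0}]' | python3 shift.py; python3 row.py .4285,-.1194,.1256,5
```

```text
t: 5.55
ee_pos: [0.4231, -0.0676, 0.1256]
orientation: [2.123, 2.316, 0.0]
wrist_force: [-0.3, 0.9, -2.2]
grip_width: 0.446
finger_force: 45.0
t: 5.92
ee_pos: [0.4238, -0.0717, 0.1257]
orientation: [2.122, 2.316, 0.001]
wrist_force: [1.5, 0.2, -3.1]
grip_width: 0.444
finger_force: 45.0
t: 6.3
ee_pos: [0.4242, -0.0759, 0.1258]
orientation: [2.122, 2.315, 0.001]
wrist_force: [2.3, -0.1, -3.4]
grip_width: 0.444
finger_force: 45.0
[[-0.0868  0.9962  0.0011]
 [ 0.9962  0.0868 -0.0004]
 [-0.0005  0.001  -1.    ]] [ 0.4242 -0.0759  0.1258] [-0.3087 -0.1537  1.7631 -0.0001  1.5311 -0.3955] 6.3 [ 2.3275 -0.126  -3.3801] 45.002031326293945 0.44390468324157456
.4285,-.1194,.1256,5 [ 0.001   0.0005 -0.0004] [-0.0437  0.0005  0.0002]
```

```bash
echo '[{"tx":-0.001,"ty":0.0008,"aperture":0},{"tx":-0.003,"ty":0.0008,"aperture":0},{"tx":-0.003,"ty":0.0008,"aperture":0}]' | python3 shift.py; echo '[{"tx":-0.004,"aperture":0},{"tx":-0.008,"aperture":0},{"tx":-0.008,"aperture":0}]' | python3 shift.py; python3 row.py .4285,-.1194,.1256,5|tail -1
```

```text
t: 6.68
ee_pos: [0.4245, -0.0788, 0.1254]
orientation: [-2.123, -2.315, 0.001]
wrist_force: [0.2, 0.3, -3.8]
grip_width: 0.444
finger_force: 45.0
t: 7.05
ee_pos: [0.4254, -0.0869, 0.1256]
orientation: [-2.123, -2.315, 0.0]
wrist_force: [-0.6, -0.1, -3.9]
grip_width: 0.445
finger_force: 45.0
.4285,-.1194,.1256,5 [-0.0003  0.0001 -0.0009] [-0.0327  0.0002 -0.    ]
```

```bash
echo '[{"tx":-0.004,"tz":0.0005,"aperture":0},{"tx":-0.01,"tz":0.0005,"aperture":0},{"tx":-0.016,"tz":0.0005,"aperture":0},{"tx":-0.02,"tz":0.0005,"aperture":0},{"tx":-0.02,"tz":0.0005,"aperture":0}]' | python3 shift.py; echo '[{"tx":-0.006,"aperture":0},{"tx":-0.014,"aperture":0},{"tx":-0.02,"aperture":0},{"tx":-0.02,"aperture":0}]' | python3 shift.py; python3 row.py .4285,-.1194,.1256,5|tail -1
```

```text
t: 7.68
ee_pos: [0.4273, -0.1068, 0.1251]
orientation: [2.123, 2.315, -0.0]
wrist_force: [0.1, 0.7, -1.8]
grip_width: 0.445
finger_force: 45.0
t: 8.18
ee_pos: [0.429, -0.1269, 0.1251]
orientation: [-2.124, -2.315, 0.0]
wrist_force: [0.8, 0.2, -4.0]
grip_width: 0.442
finger_force: 45.0
.4285,-.1194,.1256,5 [-0.      0.     -0.0012] [ 0.0075  0.0001 -0.0005]
```

```bash
echo '[{"tx":-0.006,"aperture":0},{"tx":-0.014,"aperture":0},{"tx":-0.02,"aperture":0},{"tx":-0.02,"aperture":0}]' | python3 shift.py; echo '[{"tx":-0.006,"aperture":0},{"tx":-0.013,"aperture":0},{"tx":-0.016,"aperture":0},{"tx":-0.016,"aperture":0}]' | python3 shift.py; python3 row.py .4285,-.1194,.1256,5|tail -1
```

```text
t: 8.68
ee_pos: [0.4308, -0.1468, 0.1251]
orientation: [-2.124, -2.315, 0.0]
wrist_force: [-0.6, -0.2, -1.7]
grip_width: 0.445
finger_force: 45.0
t: 9.18
ee_pos: [0.4321, -0.1625, 0.1251]
orientation: [-2.123, -2.315, 0.0]
wrist_force: [0.2, 0.0, -3.3]
grip_width: 0.442
finger_force: 45.0
.4285,-.1194,.1256,5 [-0.     -0.     -0.0007] [ 0.0432  0.0001 -0.0005]
```

Now 43 mm past the tip, and I expect ball contact at about 54 to 60 mm. I go on in small steps.

```bash
echo '[{"tx":-0.004,"aperture":0},{"tx":-0.008,"aperture":0},{"tx":-0.008,"aperture":0}]' | python3 shift.py; for i in 1 ; do echo '[{"tx":-0.003,"aperture":0},{"tx":-0.003,"aperture":0}]' | python3 shift.py; done; echo '[{"tx":-0.002,"aperture":0},{"tx":-0.003,"aperture":0},{"tx":-0.003,"aperture":0}]' | python3 shift.py; python3 row.py .4285,-.1194,.1256,5|tail -1
```

```text
t: 9.55
ee_pos: [0.4328, -0.1705, 0.1251]
orientation: [2.123, 2.315, -0.0]
wrist_force: [0.4, -0.4, -2.7]
grip_width: 0.444
finger_force: 45.0
t: 9.8
ee_pos: [0.4331, -0.1732, 0.1252]
orientation: [-2.123, -2.316, -0.0]
wrist_force: [-0.6, 1.9, -2.6]
grip_width: 0.446
finger_force: 45.0
t: 10.18
ee_pos: [0.4331, -0.174, 0.1252]
orientation: [-2.119, -2.314, -0.005]
wrist_force: [-1.2, 6.3, -1.1]
grip_width: 0.446
finger_force: 45.0
.4285,-.1194,.1256,5 [-0.0002 -0.0046  0.0007] [ 0.0548  0.0002 -0.0002]
```

The ball is felt: 6 N with the block's middle about 55 mm past the tip. I push on in 1 mm steps.

```bash
for i in 1; do echo '[{"tx":-0.001,"aperture":0},{"tx":-0.001,"aperture":0}]' | python3 shift.py; echo '[{"tx":-0.001,"aperture":0},{"tx":-0.001,"aperture":0}]' | python3 shift.py; done
```

```text
t: 10.42
ee_pos: [0.4331, -0.1741, 0.1252]
orientation: [-2.118, -2.314, -0.006]
wrist_force: [-1.4, 9.4, 1.5]
grip_width: 0.445
finger_force: 45.0
t: 10.68
ee_pos: [0.4331, -0.1742, 0.125]
orientation: [-2.116, -2.313, -0.008]
wrist_force: [-2.3, 11.6, 1.4]
grip_width: 0.446
finger_force: 45.0
```

```bash
echo '[{"tx":-0.001,"aperture":0},{"tx":-0.001,"aperture":0}]' | python3 shift.py; echo '[{"tx":-0.001,"aperture":0},{"tx":-0.001,"aperture":0}]' | python3 shift.py
```

```text
t: 10.92
ee_pos: [0.4337, -0.1764, 0.1256]
orientation: [-2.119, -2.315, -0.006]
wrist_force: [-1.4, 6.4, 1.9]
grip_width: 0.444
finger_force: 45.0
t: 11.18
ee_pos: [0.4346, -0.1808, 0.1263]
orientation: [2.12, 2.314, 0.0]
wrist_force: [0.0, 2.0, 3.4]
grip_width: 0.445
finger_force: 45.0
```

Over the ball now, with about 2 N of sliding force. Contact geometry puts the ball about 120 mm from the tip, matching the camera. I slide on, then slow down near TCP y ≈ -0.239.

```bash
echo '[{"tx":-0.005,"aperture":0},{"tx":-0.011,"aperture":0},{"tx":-0.017,"aperture":0},{"tx":-0.022,"aperture":0},{"tx":-0.025,"aperture":0},{"tx":-0.025,"aperture":0}]' | python3 shift.py; echo '[{"tx":-0.005,"aperture":0},{"tx":-0.011,"aperture":0},{"tx":-0.017,"aperture":0},{"tx":-0.021,"aperture":0},{"tx":-0.023,"aperture":0},{"tx":-0.023,"aperture":0}]' | python3 shift.py;python3 row.py .4285,-.1194,.1256,5
```

```text
t: 11.92
ee_pos: [0.436, -0.2065, 0.1254]
orientation: [2.122, 2.313, -0.003]
wrist_force: [-0.3, -0.9, 2.7]
grip_width: 0.445
finger_force: 45.0
t: 12.68
ee_pos: [0.4379, -0.229, 0.1253]
orientation: [2.122, 2.314, -0.002]
wrist_force: [-1.2, 0.0, 3.5]
grip_width: 0.446
finger_force: 45.0
[[-0.0864  0.9963  0.0003]
 [ 0.9963  0.0864 -0.0021]
 [-0.0021  0.0001 -1.    ]] [ 0.4379 -0.229   0.1253] [-0.5955 -0.008   1.6291 -0.0016  1.5191 -0.6819] 12.675 [-1.1951  0.0235  3.5464] 45.00102996826172 0.4458025809895291
.4285,-.1194,.1256,5 [ 0.0001  0.0021 -0.0008] [ 0.11    0.0001 -0.0006]
```

```bash
echo '[{"tx":-0.003,"aperture":0},{"tx":-0.005,"aperture":0},{"tx":-0.005,"aperture":0}]' | python3 shift.py; for i in 1;do echo '[{"tx":-0.001,"aperture":0},{"tx":-0.001,"aperture":0}]' | python3 shift.py; echo '[{"tx":-0.001,"aperture":0},{"tx":-0.001,"aperture":0}]' | python3 shift.py; echo '[{"tx":-0.001,"aperture":0},{"tx":-0.001,"aperture":0}]' | python3 shift.py;done
```

```text
t: 13.05
ee_pos: [0.4385, -0.2345, 0.1254]
orientation: [2.121, 2.313, -0.003]
wrist_force: [0.6, -3.2, 3.2]
grip_width: 0.448
finger_force: 45.0
t: 13.3
ee_pos: [0.4385, -0.2347, 0.1253]
orientation: [2.122, 2.315, -0.001]
wrist_force: [0.7, -2.8, 2.6]
grip_width: 0.445
finger_force: 45.0
t: 13.55
ee_pos: [0.4384, -0.2348, 0.125]
orientation: [-2.122, -2.316, -0.0]
wrist_force: [-0.2, -2.1, 3.8]
grip_width: 0.44
finger_force: 45.0
t: 13.8
ee_pos: [0.4386, -0.2362, 0.125]
orientation: [2.123, 2.316, -0.001]
wrist_force: [0.2, -2.3, 2.4]
grip_width: 0.444
finger_force: 45.0
```

```bash
echo '[{"tx":-0.0008,"aperture":0},{"tx":-0.0008,"aperture":0}]' | python3 shift.py; echo '[{"tx":-0.0008,"aperture":0},{"tx":-0.0008,"aperture":0}]' | python3 shift.py;python3 - <<'E'
from cell import manip, cam, sign_off
import cv2,numpy as np
s=cam.snapshot("scene");np.savez("scene2.npz",**s)
cv2.imwrite("pics/g3.png",cv2.resize(s["img"][100:180,300:400,::-1],None,fx=7,fy=7,interpolation=cv2.INTER_CUBIC))
E
```

```text
t: 14.05
ee_pos: [0.4386, -0.237, 0.1249]
orientation: [2.123, 2.316, -0.001]
wrist_force: [1.0, -4.1, 1.3]
grip_width: 0.444
finger_force: 45.0
t: 14.3
ee_pos: [0.4386, -0.2379, 0.1248]
orientation: [2.123, 2.315, -0.001]
wrist_force: [0.7, -4.0, -0.1]
grip_width: 0.444
finger_force: 45.0
```

View pics/g3.png

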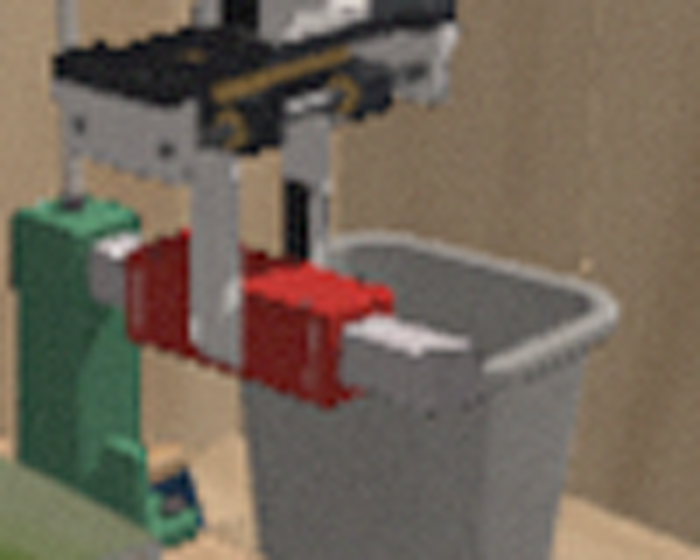

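The block is on the bar near the pillar; the finger covers its middle, so the ball isn't visible. Fy of -4 N (pull-in) and a falling Fz say the ball is entering the slot. I take half-millimetre steps.

```bash
for i in 1;do echo '[{"tx":-0.0005,"aperture":0},{"tx":-0.0005,"aperture":0}]' | python3 shift.py; echo '[{"tx":-0.0005,"aperture":0},{"tx":-0.0005,"aperture":0}]' | python3 shift.py;echo '[{"tx":-0.0005,"aperture":0},{"tx":-0.0005,"aperture":0}]' | python3 shift.py;done | grep -E "ee_pos|wrist"
```

```text
ee_pos: [0.4386, -0.238, 0.1248]
wrist_force: [1.6, -2.3, -0.5]
ee_pos: [0.4386, -0.2381, 0.1248]
wrist_force: [0.1, -1.0, -0.2]
ee_pos: [0.4386, -0.2383, 0.1248]
wrist_force: [-0.1, 0.9, -1.9]
```

The block has locked: the command moved 1.5 mm, the block 0.4 mm, and Fy went from -4 N through zero. The ball is in the slot. I hold briefly, then release and lift.

```bash
echo '[{"aperture":0},{"aperture":0}]' | python3 shift.py; echo '[{"aperture":0.55},{"aperture":0.6},{"aperture":0.7},{"aperture":0.8},{"aperture":0.8},{"aperture":0.8}]' | python3 shift.py; echo '[{"tz":-0.02,"aperture":0.8},{"tz":-0.06,"aperture":0.8},{"tz":-0.12,"aperture":0.8},{"tz":-0.16,"aperture":0.8},{"tz":-0.16,"aperture":0.8}]' | python3 shift.py; python3 - <<'E'
from cell import manip, cam, sign_off
import cv2,numpy as np
s=cam.snapshot("scene")
cv2.imwrite("pics/g4.png",cv2.resize(s["img"][110:180,300:380,::-1],None,fx=8,fy=8,interpolation=cv2.INTER_CUBIC))
E
```

```text
t: 15.35
ee_pos: [0.4386, -0.2384, 0.1248]
orientation: [-2.122, -2.315, -0.001]
wrist_force: [-0.6, 1.1, -1.0]
grip_width: 0.443
finger_force: 45.0
t: 16.1
ee_pos: [0.4388, -0.2391, 0.1251]
orientation: [2.123, 2.316, -0.0]
wrist_force: [-0.1, -0.3, -0.1]
grip_width: 0.8
finger_force: 0.0
t: 16.73
ee_pos: [0.4402, -0.24, 0.2897]
orientation: [2.117, 2.31, 0.002]
wrist_force: [0.1, 0.2, -0.5]
grip_width: 0.803
finger_force: 0.0
```

View pics/g4.png

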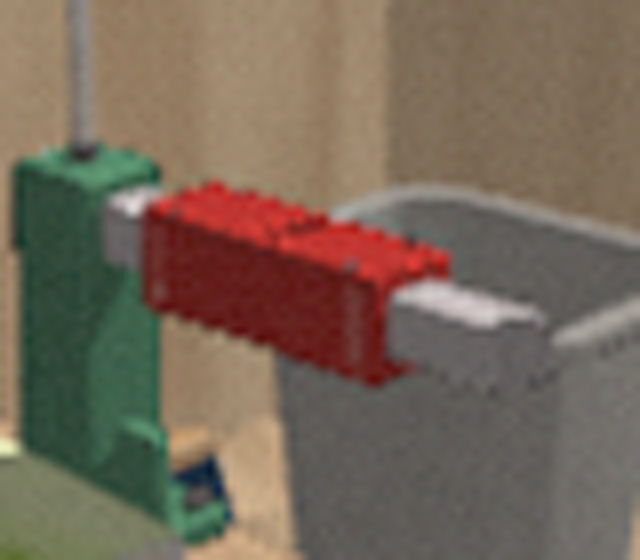

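The block sits free on the bar, with its slot at about (290,237) in the crop and the gripper clear above. I hand the job in.

```bash
echo '[{"aperture":0.8},{"aperture":0.8}]' | python3 shift.py >/dev/null; python3 -c "
from cell import manip, cam, sign_off
print(sign_off())"
```

```text
the job is handed in; nothing more can be done
None
```

I threaded the stop block onto the bar and slid it until, by the force readings, the ball clicked into its slot; I then let go, backed the gripper clear and handed the job in at about 17 s, but no verdict came back.

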